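# Wake the bike lights in order

## Robot

A 6-joint arm with a two-finger parallel gripper is mounted at the origin on the work surface. World frame = base frame: x ahead of the robot, y to its left, z up, the work surface at z = 0. Lengths are in m, angles in rad, forces in N, time in s.
With the tool pointing down it reaches from about 0.3 to 0.875 m from the base axis. Payload 4.2 kg.
Tool frame: the origin (TCP) lies at the very end of the fingers, on their centre line; the grasp point (between the pads) lies 19 mm behind it; z points along the fingers, y is the line along which they close (so a half turn about z gives the same grasp; the last joint's range is limited). The gripper opens to 85 mm and grips with 20 to 120 N. Pads are 22 mm wide; open, the fingers measure 114 mm over their backs; the gripper's body (76 mm by 85 mm) begins 54 mm behind the grasp point. The pads swing forward as they close: fully open they stand 13 mm farther back than shut.
Start: joints at [-1.256, 0.32, 1.565, -0, 1.257, -0.02], TCP at [0.189, -0.543, 0.231] pointing down, gripper open.
Joint ranges: [-3.11, 3.11], [-0.84, 2.01], [0.21, 2.61], [-1.34, 4.49], [0.05, 2.63], [-2.56, 2.56]. Speed limits (rad/s): [2.57, 2.57, 3.14, 3.14, 3.14, 3.14].

## Interface

Orientations are given as a rotation vector (axis times angle).
In Python, from plant import bot, grab_frame, job_done gives the robot as it stands.
- The arm moves only by the shell command python3 -m crank 'ROWS' [OPENING] [FORCE]. ROWS is JSON, a list of rows, each a list of 4 numbers: the shift along the tool's x, y, z in mm, then the turn about the tool's z in degrees. In form: [[dx, dy, dz, twist], ...]. A call has 1 to 12 rows; each row is the pose to reach, as a shift and turn from the pose commanded when the call began, along the tool's axes at that moment; what a row does not reach only later rows make up. A row lasts 1/8 s, in which the tool goes at most 62.5 mm and 10.7 degrees, less where a joint would pass 70% of its speed; a pose out of reach is approached as far as the arm can. A call with a gripper value outside its range is refused whole. OPENING is the opening, from 0 (shut) to 1 (fully open), set as the call begins (- or left out, the last holds). The fingers move at their own pace and stop on an object; FORCE is the grip in N (left out, the last holds). Time passes only in rows, so rows that repeat a pose let the fingers close. It gives the time, the measured TCP pose, the force, the opening and the grip force at its end, in the units of the state.
- bot.read_state(): the state, without advancing time (a new reading comes with each control period).
- grab_frame(name): name is "scene" or "top" or "wrist"; returns a dict with "image" (480x640x3 uint8, red, green, blue), "range_z" (480x640 float32, m along the optical axis (not along the pixel's ray), 0 where there is no reading), "K" (3x3 intrinsics, pixels), "xyz" and "orientation" of the camera in the world. Camera axes: x right, y up, looking along -z (the intrinsics and any distortion apply to the point x, -y, -z); pixel columns grow to the right and rows downward; lengths in m; the calibration is good to about 2 mm. A picture is of the moment at which its call begins.
- job_done(): hands the job in; it is judged then, once.
The state is a dict: "time_s": time; "q": joint angles; "joint_vel": joint speeds; "effort": joint torques, N m; "ee_pos": TCP position; "orientation": TCP orientation; "contact_force": force on the tool from outside, world axes, zero at the start; "moment": the same for the moment, N m; "gripper_width": opening from 0.0 (shut) to 1.0 (fully open); "finger_force": force on a finger pad.
Only numpy, scipy, OpenCV 4.12 (cv2) and the standard library are available. Lean on these libraries where they do the work, as an engineer would, in place of code of your own. Each camera call takes 0.05 s, during which the arm holds its last target. There are 200 camera calls.

## Task

Switch on the bike lights for the night ride so that they link up in the right order: with the shut fingertips lightly press down the cap of the long bar light until it has gone well down (it stays there), then that of the big round light, then that of the small round light. Leave the square light off, do not pick up or shove any of the lights, and leave everything else where it lies.

Things in the scene. Friction and masses are not known exactly. Their poses are not given: they have to be found in the camera images.
- bar_light: the long bar light, loose on the shelf: grey body 36 x 110 x 28 mm high (long along its own y), with a press cap in the middle of its top; weighs about 0.15 to 0.35 kg. Origin: centre of its underside; z up.
- bar_top (a point): centre of the top face of the bar light's cap, a white oblong 22 x 70 mm, standing 16 mm proud of the body's top; 44 mm above the shelf when not pressed. It goes down with the cap. This top face is soft: it gives about 0.5 mm per N (5 mm at most) and springs back when let go.
- bar_cap (a joint): how far the bar light's cap is pressed down (m): 0 at the start (off), 0.006 at the stop. It moves against about 3 N of friction and stays where it is left, without springing back; the light is on from 0.004. As the soft top gives about 1.5 mm first, the finger goes down 6 to 10 mm in all. Above 20 N the press is too hard.
- big_light: the big round light, loose: grey round body 76 mm across, 34 mm high, with a press cap in the middle of its top; weighs about 0.15 to 0.35 kg. Origin: centre of its underside; z up.
- big_top (a point): centre of the top face of the big light's cap, a white disc 46 mm across, standing 16 mm proud of the body's top; 50 mm above the shelf when not pressed. It goes down with the cap. This top face is soft: it gives about 0.5 mm per N (5 mm at most) and springs back when let go.
- big_cap (a joint): how far the big light's cap is pressed down (m): 0 at the start (off), 0.006 at the stop. It moves against about 3 N of friction and stays where it is left, without springing back; the light is on from 0.004. As the soft top gives about 1.5 mm first, the finger goes down 6 to 10 mm in all. Above 20 N the press is too hard.
- small_light: the small round light, loose: grey round body 52 mm across, 28 mm high, with a press cap in the middle of its top; weighs about 0.15 to 0.35 kg. Origin: centre of its underside; z up.
- small_top (a point): centre of the top face of the small light's cap, a white disc 26 mm across, standing 16 mm proud of the body's top; 44 mm above the shelf when not pressed. It goes down with the cap. This top face is soft: it gives about 0.5 mm per N (5 mm at most) and springs back when let go.
- small_cap (a joint): how far the small light's cap is pressed down (m): 0 at the start (off), 0.006 at the stop. It moves against about 3 N of friction and stays where it is left, without springing back; the light is on from 0.004. As the soft top gives about 1.5 mm first, the finger goes down 6 to 10 mm in all. Above 20 N the press is too hard.
- square_light: the square light, loose, to be left off: grey body 56 x 56 x 30 mm high, with a press cap in the middle of its top; weighs about 0.15 to 0.35 kg. Origin: centre of its underside; z up.
- square_top (a point): centre of the top face of the square light's cap, a white square 30 x 30 mm, standing 16 mm proud of the body's top; 46 mm above the shelf when not pressed. It goes down with the cap. This top face is soft: it gives about 0.5 mm per N (5 mm at most) and springs back when let go.
- square_cap (a joint): how far the square light's cap is pressed down (m): 0 at the start (off), 0.006 at the stop. It moves against about 3 N of friction and stays where it is left, without springing back; the light is on from 0.004. As the soft top gives about 1.5 mm first, the finger goes down 6 to 10 mm in all. Above 20 N the press is too hard.
- multitool: bystander: red and steel folding multitool, 28 x 92 x 22 mm high. Origin: under its middle.
- spoke_key: bystander: flat steel spoke key, 64 x 34 x 7 mm high. Origin: under its middle.
- bell: bystander: bright metal bicycle bell, 52 mm across, 39 mm high. Origin: under its middle.
- patch_tin: bystander: small metal tin, 45 x 62 x 18 mm high. Origin: under its middle.
- bottle: bystander: clear drinking bottle with black cap, 72 mm across, 190 mm high, standing at the left. Origin: under its middle.
- pump: bystander: hand pump, 300 mm long (along its own y), 28 mm thick, lying at the right, pointing about away from the robot. Origin: under its middle.
- drawer_front (a point): a fixed bystander: middle of the front face (towards the robot), 55 mm up, of a green plastic unit of little drawers, 140 deep x 250 wide (about along y) x 110 mm high, along the far edge.

How it is judged:
On the way, in this order (a step that is already met when the one before it is completed fails the run):
1. the cap of the long bar light is pressed at least 4 mm down (value of joint bar_cap above 0.004 m), for 0.1 s.
2. the cap of the big round light is pressed at least 4 mm down (value of joint big_cap above 0.004 m), for 0.1 s.
3. the cap of the small round light is pressed at least 4 mm down (value of joint small_cap above 0.004 m), for 0.1 s.
At the end, for the whole second after the job is handed in: The caps of the bar, big round and small round lights are at least 4 mm down, the square light's cap less than 2 mm; all four lights stand upright and at rest on the shelf within 20 mm of where they stood (value of joint each of bar_cap, big_cap, small_cap above 0.004 m and value of joint square_cap below 0.002 m and distance of each of bar_light, big_light, small_light, square_light from where it was at the start of the episode below 0.02 m and angle between each of bar_light, big_light, small_light, square_light's own z axis and vertical below 0.1 rad and linear speed of each of bar_light, big_light, small_light, square_light below 0.02 m/s); the robot touches nothing.
It fails at once if a light is pressed (2 mm) out of order: the big round one before the bar light is on, or the small round one before the big round one is on ((value of joint big_cap above 0.002 m and value of joint bar_cap below 0.004 m) or (value of joint small_cap above 0.002 m and value of joint big_cap below 0.004 m)).
It fails at once if the square light is pressed (2 mm) (value of joint square_cap above 0.002 m).
It fails at once if a light is touched with more than 20 N (contact force between the fingers and bar_light above 20 N or contact force between the fingers and big_light above 20 N or contact force between the fingers and small_light above 20 N or contact force between the fingers and square_light above 20 N).
It fails at once if a light is lifted more than 10 mm or shoved more than 20 mm (height (world z) of any of bar_light, big_light, small_light, square_light above 0.01 m or distance of any of bar_light, big_light, small_light, square_light from where it was at the start of the episode above 0.02 m).
It fails at once if a bystander is moved more than 15 mm, or pushed with more than 10 N (distance of any of multitool, spoke_key, bell, patch_tin, bottle, pump from where it was at the start of the episode above 0.015 m or contact force between the fingers and multitool above 10 N or contact force between the fingers and spoke_key above 10 N or contact force between the fingers and bell above 10 N or contact force between the fingers and patch_tin above 10 N or contact force between the fingers and bottle above 10 N or contact force between the fingers and pump above 10 N).
It also fails if it takes over 45 s, if anything falls off the work surface, if the arm or the gripper's body presses on something with over 40 N, if the wrist force passes 120 N, or if a joint passes its speed limit or range.

## Working session

There is one attempt and no reset: what is moved stays moved. The work goes in short steps, Python scripts to look and compute and a shell command to move; the robot and the scene stay as the last step left them, time stands still between calls to the robot, and variables do not carry over. Pictures are saved under pics/ and viewed, at most 10 in all, crops included, and the job is handed in when it is done.

```bash
mkdir -p pics; cat > h.py <<'E'
import numpy as np,cv2
from scipy.spatial.transform import Rotation as R
from plant import bot,grab_frame,job_done
def world(f):
    z=f["range_z"];K=f["K"];v,u=np.indices(z.shape)
    p=np.stack([(u-K[0,2])/K[0,0]*z,-(v-K[1,2])/K[1,1]*z,-z],-1)
    M=R.from_rotvec(f["orientation"]) if np.size(f["orientation"])==3 else R.from_matrix(f["orientation"])
    return p@M.as_matrix().T+np.array(f["xyz"])
def save(n,im): cv2.imwrite("pics/"+n,im[:,:,::-1])
E
python3 - <<'E'
from h import *
f=grab_frame("top");save("top.png",f["image"]);np.savez("top.npz",**f)
print({k:v for k,v in f.items() if k in("K","xyz","orientation")},f.keys())
print(bot.read_state())
W=world(f);print(W[::80,::80,:].round(3).tolist())
E
```

```text
{'K': array([[540.56756732,   0.        , 313.39263934],
       [  0.        , 540.56756732, 242.04811391],
       [  0.        ,   0.        ,   1.        ]]), 'xyz': array([0.41422211, 0.00634135, 1.21164178]), 'orientation': array([ 0.14447501, -0.15066042, -1.54756682])} dict_keys(['image', 'range_z', 'K', 'xyz', 'orientation'])
{'time_s': 0.05, 'q': array([-1.25597751e+00,  3.20299387e-01,  1.56565581e+00,  2.75084517e-06,
        1.25738195e+00, -1.99557940e-02]), 'joint_vel': array([ 2.72678502e-03, -5.13682556e-04, -1.34428520e-03,  1.94875530e-05,
       -1.37787440e-03,  9.87205552e-05]), 'effort': array([ 3.90271589e-04, -4.16798723e+01, -2.34984380e+01, -2.45821241e-06,
        4.51781743e-03, -1.00912780e-05]), 'ee_pos': array([ 0.18880259, -0.54263111,  0.23048696]), 'orientation': array([-3.09598231e+00, -5.23121649e-01,  3.98253943e-04]), 'contact_force': array([ 0.09350548, -0.09421735,  0.38540782]), 'moment': array([0.02332579, 0.0195278 , 0.03320555]), 'finger_force': 0.0, 'gripper_width': 1.0038946130203765}
[[[1.452, 0.992, -0.306], [1.453, 0.74, -0.299], [1.453
[... 392 characters left out ...]
7, -0.001], [0.838, 0.179, -0.001], [0.814, -0.007, 0.079], [0.845, -0.197, 0.0], [0.85, -0.386, -0.002], [0.854, -0.575, -0.003]], [[0.636, 0.716, 0.002], [0.641, 0.536, -0.003], [0.643, 0.353, 0.001], [0.646, 0.171, 0.003], [0.65, -0.011, 0.002], [0.654, -0.194, -0.0], [0.657, -0.377, 0.001], [0.66, -0.56, 0.002]], [[0.454, 0.651, 0.077], [0.46, 0.516, 0.003], [0.463, 0.341, -0.001], [0.466, 0.164, -0.001], [0.469, -0.014, 0.004], [0.473, -0.193, -0.004], [0.476, -0.371, -0.003], [0.479, -0.55, -0.003]], [[0.298, 0.609, 0.116], [0.289, 0.501, -0.0], [0.292, 0.328, 0.0], [0.295, 0.156, 0.002], [0.298, -0.017, 0.002], [0.301, -0.19, -0.001], [0.304, -0.364, -0.002], [0.307, -0.539, -0.005]]]
```

View pics/top.png

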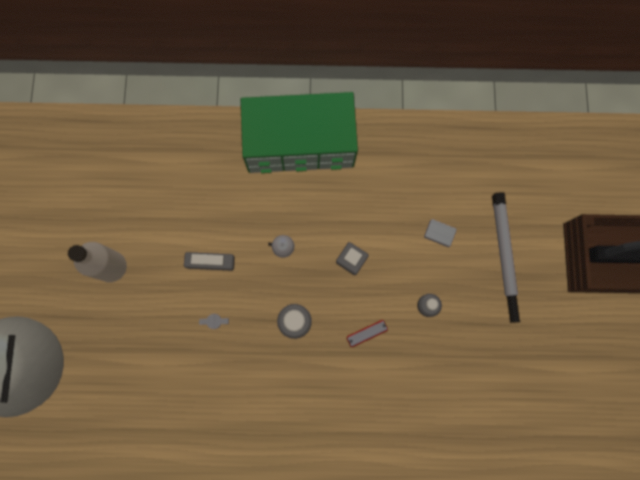

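The top view shows the bar light at (209,260), the big round light at (294,320), the small one at (431,305) and the square one at (352,258). The bell is at (283,245), between the bar and the square light. The arm is out of view. Next I measure the caps.

```bash
python3 - <<'E'
from h import *
f=dict(np.load("top.npz"));W=world(f);im=f["image"].astype(int)
mn=im.min(-1)
K=f["K"];M=R.from_rotvec(f["orientation"]).as_matrix()
def ray(u,v,h):
    d=M@np.array([(u-K[0,2])/K[0,0],-(v-K[1,2])/K[1,1],-1]);return f["xyz"]+d*(h-f["xyz"][2])/d[2]
for n,(u,v),h in [("bar",(209,260),.044),("big",(294,320),.05),("small",(432,304),.044),("square",(353,257),.046)]:
    t=mn[v,u]*0.8
    m=(mn>t).astype(np.uint8);_,L,S,C=cv2.connectedComponentsWithStats(m,connectivity=4);l=L[v,u]
    r=cv2.minAreaRect(np.argwhere(L==l)[:,::-1].astype(np.float32))
    P=W[L==l]; c=ray(*C[l],h)
    print(n,"val",mn[v,u],"area",S[l,4],"cen",C[l].round(1),"rect mm",np.round(np.array(r[1])*(f['xyz'][2]-h)/K[0,0]*1000),r[2],"ray",c.round(4),"depth med",np.median(P,0).round(4))
E
python3 -m crank '[[0,0,0,0],[0,0,0,0]]' 0 20
```

```text
bar val 140 area 298 cen [206.7 259. ] rect mm [67. 21.] 2.862405300140381 ray [0.5948 0.236  0.044 ] depth med [0.5948 0.236  0.044 ]
big val 142 area 326 cen [293.5 320.1] rect mm [43. 41.] 45.0 ray [0.4659 0.043  0.05  ] depth med [0.466  0.0425 0.0499]
small val 142 area 90 cen [432.  303.6] rect mm [23. 20.] 45.0 ray [ 0.5067 -0.2543  0.044 ] depth med [ 0.506  -0.2546  0.044 ]
square val 141 area 172 cen [352.7 256.1] rect mm [28. 28.] 33.6900634765625 ray [ 0.6068 -0.0828  0.046 ] depth med [ 0.607  -0.0833  0.0461]
time_s: 0.3
ee_pos: [0.1889, -0.5429, 0.2311]
orientation: [-3.097, -0.523, 0.0]
contact_force: [-0.3, -0.5, -0.2]
gripper_width: 0.61
finger_force: 0.0
```

```bash
cat >> h.py <<'E'
T=dict(bar=(.5948,.236,.044),big=(.466,.0428,.050),small=(.5065,-.2545,.044))
def delta(n,up):
    s=bot.read_state();A=R.from_rotvec(s["orientation"]).as_matrix()
    t=np.array(T[n])+[0,0,up]
    print(n,s["time_s"],"pos",s["ee_pos"].round(4),"d(mm,tool)",(A.T@(t-s["ee_pos"])*1000).round(1),"F",s["contact_force"].round(2),"grip",s["gripper_width"],"zaxis",A[:,2].round(3))
E
python3 -c "
from h import *
delta('bar',.06)"
```

```text
bar 0.3 pos [ 0.1889 -0.5429  0.2311] d(mm,tool) [ 639.3 -602.2  127.4] F [-0.32 -0.48 -0.18] grip 0.6097947793633659 zaxis [-0.  0. -1.]
```

```bash
python3 -m crank '[[40,-38,0,0],[80,-75,0,0],[120,-113,0,0],[160,-151,0,0],[200,-188,0,0],[240,-226,0,0],[280,-264,0,0],[320,-301,0,0],[360,-339,0,0],[400,-377,0,0],[440,-414,0,0],[480,-452,0,0]]' 0 20
python3 -c "
from h import *
delta('bar',.03)"
```

```text
time_s: 1.8
ee_pos: [0.4945, 0.0433, 0.2315]
orientation: [3.097, 0.524, 0.001]
contact_force: [0.2, -0.6, 0.1]
gripper_width: 0.0
finger_force: 0.0
bar 1.8 pos [0.4945 0.0433 0.2315] d(mm,tool) [ 158.1 -149.1  157.5] F [ 0.18 -0.64  0.07] grip 0.0004993815336254957 zaxis [ 0.001 -0.    -1.   ]
```

```bash
python3 -m crank '[[40,-38,0,0],[80,-75,20,0],[120,-113,50,0],[145,-138,80,0],[158,-149,110,0],[158,-149,135,0],[158,-149,147,0],[158,-149,147,0],[158,-149,147,0]]'
python3 - <<'E'
from h import *
delta('bar',0)
f=grab_frame("wrist");save("w1.png",f["image"])
E
```

```text
time_s: 2.92
ee_pos: [0.5948, 0.2342, 0.0856]
orientation: [-3.097, -0.523, -0.004]
contact_force: [0.0, 0.4, -0.4]
gripper_width: 0.0
finger_force: 0.0
bar 2.925 pos [0.5948 0.2342 0.0856] d(mm,tool) [ 0.5 -1.7 41.6] F [ 0.    0.35 -0.37] grip 0.00016207025686725102 zaxis [ 0.002  0.001 -1.   ]
```

View pics/w1.png

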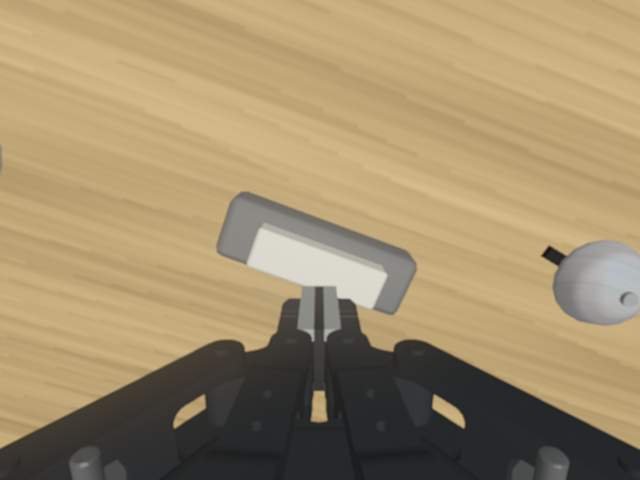

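The shut fingertips, at (320,295), hang over the white bar cap (around (318,268)), which agrees with the computed position. I'll descend and watch the force.

```bash
python3 -m crank '[[0,-1,15,0],[0,-1,30,0],[0,-1,36,0],[0,-1,38,0],[0,-1,40,0],[0,-1,42,0],[0,-1,43,0],[0,-1,44,0],[0,-1,45,0],[0,-1,45,0]]'
python3 -c "
from h import *
delta('bar',0)"
```

```text
time_s: 4.22
ee_pos: [0.594, 0.2352, 0.0394]
orientation: [-3.098, -0.523, -0.001]
contact_force: [0.3, 0.2, 2.3]
gripper_width: 0.004
finger_force: 1.4
bar 4.225 pos [0.594  0.2352 0.0394] d(mm,tool) [ 1.  -0.5 -4.6] F [0.25 0.18 2.29] grip 0.0035623266436387263 zaxis [ 0.001  0.    -1.   ]
```

```bash
python3 -m crank '[[0,0,1,0],[0,0,2,0],[0,0,3,0],[0,0,4,0],[0,0,4,0],[0,0,4,0]]'
```

```text
time_s: 4.97
ee_pos: [0.594, 0.2352, 0.0356]
orientation: [-3.098, -0.523, -0.001]
contact_force: [0.7, 0.1, 5.4]
gripper_width: -0.004
finger_force: 2.4
```

```bash
python3 -m crank '[[0,0,1,0],[0,0,1,0],[0,0,1,0]]'; python3 -m crank '[[0,0,-10,0],[0,0,-40,0],[0,0,-70,0],[0,0,-80,0],[0,0,-80,0]]'
python3 - <<'E'
from h import *
f=grab_frame("top");W=world(f);v,u=259,207
print(np.median(W[v-2:v+3,u-10:u+11].reshape(-1,3),0))
delta('big',.035)
E
```

```text
time_s: 5.35
ee_pos: [0.594, 0.2352, 0.0348]
orientation: [-3.098, -0.523, -0.001]
contact_force: [0.1, -0.4, 6.2]
gripper_width: -0.005
finger_force: 3.2
time_s: 5.98
ee_pos: [0.5934, 0.235, 0.1142]
orientation: [3.098, 0.523, -0.001]
contact_force: [-0.2, 0.5, -0.5]
gripper_width: 0.005
finger_force: 0.0
[0.52930703 0.15234075 0.46769488]
big 6.025 pos [0.5929 0.2348 0.1133] d(mm,tool) [-182.9  139.6   28.7] F [-0.12  0.67 -0.36] grip 0.0010468080318107326 zaxis [-0.002 -0.001 -1.   ]
```

```bash
python3 -m crank '[[-37,28,0,0],[-73,56,0,0],[-110,84,0,0],[-147,112,0,0],[-183,140,10,0],[-183,140,20,0],[-183,140,20,0],[-183,140,20,0]]'
python3 - <<'E'
from h import *
f=grab_frame("top");W=world(f);v,u=259,207
print(np.median(W[v-2:v+3,u-10:u+11].reshape(-1,3),0).round(4))
f=grab_frame("scene");save("s1.png",f["image"])
delta('big',0)
E
```

```text
time_s: 7.02
ee_pos: [0.4677, 0.0435, 0.0941]
orientation: [-3.097, -0.525, -0.0]
contact_force: [0.1, 0.1, -0.5]
gripper_width: -0.0
finger_force: 0.0
[0.5956 0.2363 0.0378]
big 7.125 pos [0.4677 0.0435 0.0943] d(mm,tool) [-1.8  0.1 44.3] F [ 0.81 -0.39 -0.15] grip -0.004995785858735879 zaxis [ 0.001  0.    -1.   ]
```

View pics/s1.png

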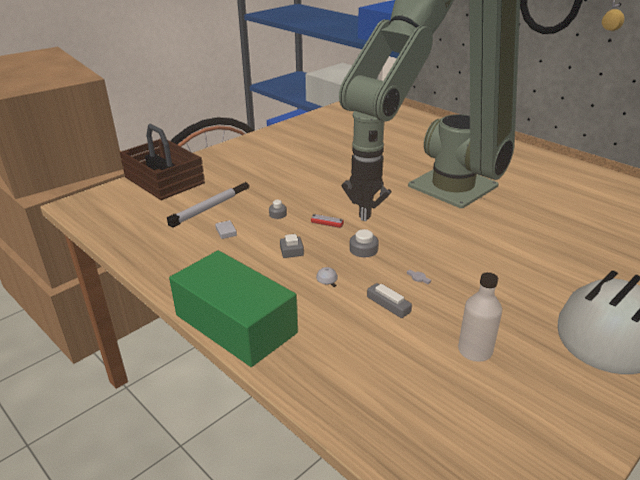

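The bar cap is now at 38 mm, so it is fully down. In the scene picture the fingertips (365,215) are over the big round light (364,240), and the bar light (388,297) is undisturbed. Pressing the big light is next.

```bash
python3 -m crank '[[-2,0,18,0],[-2,0,33,0],[-2,0,40,0],[-2,0,42,0],[-2,0,44,0],[-2,0,45,0],[-2,0,46,0],[-2,0,47,0],[-2,0,48,0],[-2,0,48,0]]'; python3 -m crank '[[0,0,1,0],[0,0,2,0],[0,0,3,0],[0,0,4,0],[0,0,5,0],[0,0,5,0],[0,0,5,0]]'
```

```text
time_s: 8.38
ee_pos: [0.4653, 0.0422, 0.0464]
orientation: [3.098, 0.523, 0.001]
contact_force: [0.3, 0.4, 1.1]
gripper_width: -0.002
finger_force: 1.4
time_s: 9.25
ee_pos: [0.4653, 0.0421, 0.0415]
orientation: [3.098, 0.523, 0.001]
contact_force: [1.6, 1.3, 4.3]
gripper_width: -0.001
finger_force: 2.5
```

```bash
python3 -m crank '[[0,0,1,0],[0,0,1.5,0],[0,0,1.5,0],[0,0,1.5,0]]'; python3 -m crank '[[0,0,-10,0],[0,0,-40,0],[0,0,-70,0],[0,0,-70,0],[0,0,-70,0]]'
python3 -c "
from h import *
delta('small',.035)"
```

```text
time_s: 9.75
ee_pos: [0.4654, 0.0421, 0.0403]
orientation: [3.098, 0.523, 0.001]
contact_force: [0.4, 0.8, 8.2]
gripper_width: 0.001
finger_force: 3.7
time_s: 10.38
ee_pos: [0.4637, 0.0419, 0.109]
orientation: [-3.098, -0.523, 0.004]
contact_force: [0.1, 0.4, -0.0]
gripper_width: 0.001
finger_force: 0.0
small 10.375 pos [0.4637 0.0419 0.109 ] d(mm,tool) [-56.9 294.   30. ] F [ 0.11  0.39 -0.04] grip 0.0014759150973996339 zaxis [-0.003 -0.    -1.   ]
```

```bash
python3 -m crank '[[-8,42,0,0],[-16,84,0,0],[-24,126,0,0],[-32,168,0,0],[-40,210,0,0],[-48,252,0,0],[-57,294,10,0],[-57,294,20,0],[-57,294,20,0],[-57,294,20,0]]'
python3 - <<'E'
from h import *
f=grab_frame("top");W=world(f);save("t2.png",f["image"])
for v,u in((259,207),(320,293)): print(np.median(W[v-3:v+4,u-6:u+7].reshape(-1,3),0).round(4))
f=grab_frame("wrist");save("w2.png",f["image"])
delta('small',0)
E
```

```text
time_s: 11.62
ee_pos: [0.5073, -0.2531, 0.0894]
orientation: [-3.096, -0.525, 0.002]
contact_force: [0.1, -0.6, 0.3]
gripper_width: -0.004
finger_force: 0.0
[0.5957 0.2367 0.0381]
[0.4663 0.0444 0.0446]
small 11.725 pos [ 0.5078 -0.2534  0.0901] d(mm,tool) [-1.6  0.6 46.1] F [-0.66 -0.56  0.4 ] grip -0.0005596681811675659 zaxis [ 0. -0. -1.]
```

View pics/w2.png

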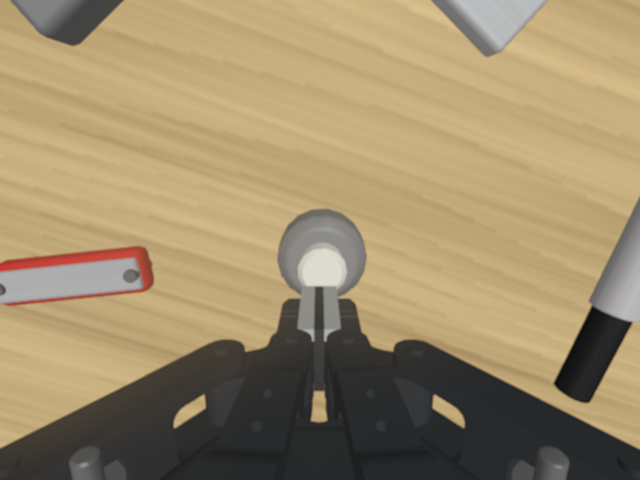

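The big cap is at 44.5 mm, so it is down. In the wrist picture the small cap (323,268) lies straight ahead of the fingertips (320,295), as the bar cap did, so they are aligned. Pressing the small light.

```bash
python3 -m crank '[[-1,1,18,0],[-1,1,34,0],[-1,1,41,0],[-1,1,43,0],[-1,1,45,0],[-1,1,46,0],[-1,1,47,0],[-1,1,48,0],[-1,1,49,0],[-1,1,49,0]]'; python3 -m crank '[[0,0,1,0],[0,0,2,0],[0,0,3,0],[0,0,4,0],[0,0,5,0],[0,0,5,0],[0,0,5,0]]'
```

```text
time_s: 12.98
ee_pos: [0.5074, -0.2557, 0.041]
orientation: [3.097, 0.523, 0.001]
contact_force: [-0.1, 1.0, 1.3]
gripper_width: -0.002
finger_force: 1.4
time_s: 13.85
ee_pos: [0.5073, -0.2557, 0.036]
orientation: [3.097, 0.523, 0.001]
contact_force: [1.8, -0.7, 5.1]
gripper_width: 0.0
finger_force: 2.0
```

```bash
python3 -m crank '[[0,0,1,0],[0,0,1.5,0],[0,0,1.5,0],[0,0,1.5,0]]'; python3 -m crank '[[0,0,-10,0],[0,0,-40,0],[0,0,-90,0],[-40,20,-130,0],[-80,40,-150,0],[-120,60,-150,0],[-160,80,-150,0],[-160,80,-150,0],[-160,80,-150,0]]'
python3 - <<'E'
from h import *
f=grab_frame("top");W=world(f);save("t3.png",f["image"])
for v,u in((259,207),(320,293),(304,432),(256,353)): print(np.median(W[v-2:v+3,u-2:u+3].reshape(-1,3),0).round(4))
E
```

```text
time_s: 14.35
ee_pos: [0.5074, -0.2557, 0.0348]
orientation: [3.097, 0.523, 0.001]
contact_force: [0.2, -0.6, 6.7]
gripper_width: 0.003
finger_force: 3.2
time_s: 15.48
ee_pos: [0.3821, -0.383, 0.184]
orientation: [-3.096, -0.522, 0.001]
contact_force: [0.2, -0.0, -0.4]
gripper_width: 0.004
finger_force: 0.0
[0.5958 0.2365 0.0377]
[0.4662 0.0443 0.0443]
[ 0.5063 -0.2551  0.0386]
[ 0.6071 -0.0835  0.0455]
```

View pics/t3.png

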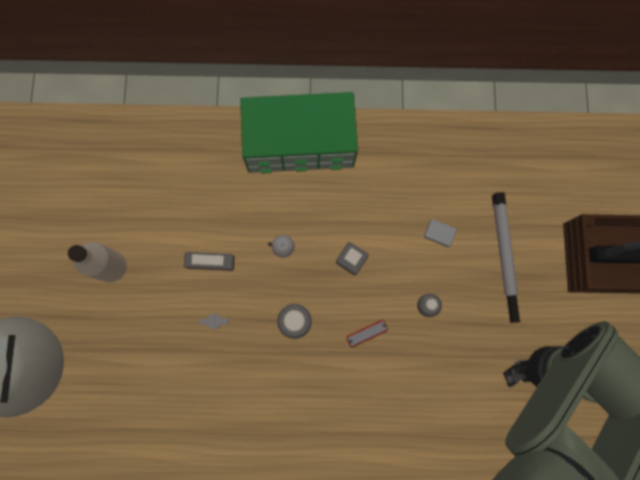

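All three caps are down: bar (209,260), big (294,320) and small (430,305). The square cap (352,258) is still up, everything else lies where it was, and the arm is clear at (515,375).

```bash
python3 -c "
from plant import job_done
print(job_done())"
```

```text
the job is handed in; nothing more can be done
None
```

I pressed the bar, big round and small round lights on in that order, each about 6 mm down by the top camera; the square light is still off, nothing else has moved in the top view, and the job is handed in (no verdict came back).

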